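# Find the hidden catch of the bedside medicine cabinet

## Task

The little white medicine cabinet on the crate has a child-proof catch: of the six round discs sunk in its top, which all look the same, just one gives when pressed. With closed fingers, feel gently over the top for the disc that gives and press it down until the door springs ajar, then take the hand away. Do not touch the door itself, leave it ajar, and leave the tumbler, the egg cup and the keys where they are.

Things in the scene. Friction and masses are not known exactly. Their poses are not given: they have to be found in the camera images.
- cabinet: White plastic cabinet fixed to the crate, 150 (its x, depth) x 200 (its y, width) x 160 mm high. Origin: centre of its underside, on the crate top; z up; the door is on its -x face.
- panel (a point): Centre of the cabinet's level top surface, axes as the cabinet's. Six round wells, 48 mm across (shut fingers fit in), centred at x = -28 and +28, y = -56, 0 and +56 mm from here. Each holds a white disc 45 mm across, its top 1.5 mm below the panel. Five are rigid; which one is the catch changes from run to run and can only be felt.
- catch (a joint): How far the disc that gives is pressed, m: 0 up, 0.006 at its stop. Spring return: starts to give at about 0.6 N and takes about 4.2 N at its stop; it frees the door when about 4 mm down. Where this disc is, is not told.
- door (a joint): Door opening angle, rad: 0 shut and latched; once freed a weak spring swings it out to about 0.7 within about 2 s and it stays there, even when the catch comes up again.
- door_leaf: The door: white plate 6 x 192 x 146 mm without a handle, over the cabinet's -x face, its top edge 11 mm below the cabinet's top. Origin at the foot of its upright hinge, at x = -79, y = +97 mm in the cabinet's frame; the leaf extends to its own -y and swings out towards the cabinet's -x side.
- tumbler: Clear glass tumbler, 70 mm across, 100 mm high, loose, on the crate beside the cabinet; origin at the centre of its underside.
- eggcup: Green ceramic egg cup, 48 mm across, 58 mm high, loose, on the crate on the other side of the cabinet; origin at the centre of its underside.
- keys: Steel ring, 36 mm across, with three flat keys that reach 70 mm from its centre, loose, flat on the crate behind the cabinet (its +x side); origin at the centre of the ring's underside, keys towards its own +x.

How it is judged:
On the way:
1. the disc that gives is pressed down (more than 3 mm) (value of joint catch above 0.003 m), for 0.04 s.
At the end, for the whole second after the job is handed in: The door stands ajar by more than 0.4 rad, nearly at rest (under 0.3 rad/s), the catch is let up again (less than 1.5 mm down), and the tumbler, egg cup and keys are within 30 mm of where they stood (value of joint door above 0.4 rad and velocity of joint door below 0.3 rad/s and value of joint catch below 0.0015 m and distance of each of tumbler, eggcup, keys from where it was at the start of the episode below 0.03 m); the robot touches nothing.
It fails at once if the robot touches the door (more than 1 N) (contact force between any of the fingers, the arm and door_leaf above 1 N).
It fails at once if the robot presses on anything harder than 60 N (contact force between the fingers and anything else above 60 N).
It fails at once if the tumbler, the egg cup or the keys are moved more than 30 mm, tipped or lifted (distance of any of tumbler, eggcup, keys from where it was at the start of the episode above 0.03 m or angle between any of tumbler, eggcup, keys's own z axis and vertical above 0.4 rad).
It also fails if it takes over 51 s, if anything falls off the work surface, if the arm or the gripper's body presses on something with over 40 N, if the wrist force passes 120 N, or if a joint passes its speed limit or range.

## Robot

A 7-joint arm with a two-finger parallel gripper is mounted at the origin on the work surface. World frame = base frame: x ahead of the robot, y to its left, z up, the work surface at z = 0. Lengths are in m, angles in rad, forces in N, time in s.
With the tool pointing down it reaches from about 0.425 to 0.8 m from the base axis. Payload 8.3 kg.
Tool frame: the origin (TCP) lies midway between the tips of the shut fingers; the grasp point (between the pads) lies 19 mm behind it; z points along the fingers, y is the line along which they close (so a half turn about z gives the same grasp; the last joint's range is limited). The gripper opens to 85 mm and grips with 20 to 120 N. Pads are 22 mm wide; open, the fingers measure 114 mm over their backs; the gripper's body (76 mm by 85 mm) begins 54 mm behind the grasp point. The pads swing forward as they close: fully open they stand 13 mm farther back than shut.
Start: joints at [-1.399, 0.383, 0.016, 1.37, -0.006, 1.388, -0.046], TCP at [0.145, 0.608, 0.231] pointing down, gripper open.
Joint ranges: [-2.95, 2.95], [-0.25, 2.06], [-1.52, 1.56], [0.18, 2.33], [-1.44, 4.58], [0.02, 2.06], [-3.01, 3.01]. Speed limits (rad/s): [2.39, 2.39, 3.01, 3.01, 3.14, 3.14, 3.14].

## Interface

Orientations are given as a rotation vector (axis times angle).
In Python, from cell import get_state, grab_frame, camera_model, finish_job gives the robot as it stands.
- The arm moves only by the shell command python3 -m creep 'ROWS' [OPENING] [FORCE]. ROWS is JSON, a list of rows, each an object of numbers: "tx", "ty", "tz": the shift along the tool's x, y, z in m; "spin": the turn about the tool's z in degrees. A call has 1 to 20 rows; each row shifts and turns the commanded pose from where the row before left it, along the tool's axes as they then stand; what a row does not reach is not made up. A row lasts 1/8 s, in which the tool goes at most 62.5 mm and 10.7 degrees, less where a joint would pass 70% of its speed; a pose out of reach is approached as far as the arm can. A call is refused whole if a number of a shift passes 0.0625 or a number of a turn 10.7, either way. A call with a gripper value outside its range is refused whole. OPENING is the opening, from -1 (shut) to 1 (fully open), so that 0 is half open, set as the call begins (- or left out, the last holds). The fingers move at their own pace and stop on an object; FORCE is the grip in N (left out, the last holds). Time passes only in rows, so rows that do not move let the fingers close. It gives the time, the measured TCP pose, the force, the opening and the grip force at its end, in the units of the state.
- get_state(): the state, without advancing time (a new reading comes with each control period).
- grab_frame(name): name is "scene" or "top" or "wrist"; returns (picture, depth): 480x640x3 uint8, red, green, blue; 480x640 float32, m along the optical axis (not along the pixel's ray), 0 where there is no reading.
- camera_model(name): a dict with "camera_matrix" (3x3 intrinsics, pixels), "rvec" (rotation vector, rad) and "tvec" (3), from world to camera coordinates, as OpenCV has them; the wrist camera has in their place "hand_eye" (4x4, takes a point from camera to tool coordinates, whose origin is the TCP and whose axes are the flange's). Camera axes: x right, y down, z forward; pixel columns grow to the right and rows downward; lengths in m; the calibration is good to about 2 mm. A picture is of the moment at which its call begins: read the wrist's pose just before it. camera_model takes no time and is no camera call.
- finish_job(): hands the job in; it is judged then, once.
The state is a dict: "time_s": time; "q": joint angles; "dq": joint speeds; "joint_torque": joint torques, N m; "eef_pos": TCP position; "orientation": TCP orientation; "wrist_force": force on the tool from outside, world axes, zero at the start; "ft_torque": the same for the moment, N m; "gripper_width": finger opening in m; "grip_force": force on a finger pad.
Only numpy, scipy, OpenCV 4.12 (cv2) and the standard library are available. Lean on these libraries where they do the work, as an engineer would, in place of code of your own. Each camera call takes 0.05 s, during which the arm holds its last target. There are 200 camera calls.

## Working session

There is one attempt and no reset: what is moved stays moved. The work goes in short steps, Python scripts to look and compute and a shell command to move; the robot and the scene stay as the last step left them, time stands still between calls to the robot, and variables do not carry over. Pictures are saved under pics/ and viewed, at most 10 in all, crops included, and the job is handed in when it is done.

```bash
mkdir -p pics
cat > h.py <<'E'
import numpy as np,cv2
from cell import *
def snap(n,f):
    s=get_state(); p,d=grab_frame(n); cv2.imwrite(f'pics/{f}.png',p[:,:,::-1]); np.savez(f'{f}.npz',p=p,d=d,pos=s['eef_pos'],ori=s['orientation']); return p,d,s
def world(n,d,s=None):
    m=camera_model(n);K=np.array(m['camera_matrix']);v,u=np.mgrid[:480,:640]
    P=np.stack([(u-K[0,2])/K[0,0]*d,(v-K[1,2])/K[1,1]*d,d],-1)
    if n=='wrist':
        H=np.array(m['hand_eye']);P=P@H[:3,:3].T+H[:3,3]
        return P@cv2.Rodrigues(np.array(s['orientation'],float))[0].T+np.array(s['eef_pos'])
    R=cv2.Rodrigues(np.array(m['rvec'],float))[0]
    return (P-np.array(m['tvec']).ravel())@R
E
python3 - <<'E'
from h import *
s=get_state();print(s)
print(cv2.Rodrigues(np.array(s['orientation'],float))[0].round(3))
p,d,s=snap('top','top0'); np.save('topw.npy',world('top',d))
p,d,s=snap('scene','sc0')
W=np.load('topw.npy')
z=W[...,2];print(np.histogram(z[np.load('top0.npz')['d']>0],bins=np.arange(-.05,.6,.02)))
E
```

```text
{'time_s': 0.0, 'q': array([-1.39888973,  0.38426884,  0.0163738 ,  1.37116973, -0.0063192 ,
        1.38819604, -0.04648147]), 'dq': array([ 5.97251701e-05,  7.06097765e-04,  9.29007402e-04, -6.35530099e-04,
        1.30947610e-03, -3.42679562e-04,  1.11788277e-03]), 'joint_torque': array([-1.84797746e-04, -6.27596283e+01,  8.43631402e-01, -3.71823227e+01,
        1.63607032e-02,  1.41464331e-02,  7.13567215e-05]), 'eef_pos': array([0.14524972, 0.60736434, 0.23025268]), 'orientation': array([-3.67838304e-01, -3.11976610e+00,  3.11250618e-03]), 'wrist_force': array([ 0.25468407, -0.26912504,  0.34455423]), 'ft_torque': array([-0.0108356 ,  0.02519316, -0.01546119]), 'grip_force': 0.0, 'gripper_width': 0.08565441776853959}
[[-0.973  0.233 -0.   ]
 [ 0.233  0.973 -0.002]
 [-0.    -0.002 -1.   ]]
(array([     0,      0, 176326,    481,    493,    594,    582,    553,
           46,    626,  13438,      0,      0,      0,      0,      0,
            0,      0,      0,      0,      0,      0,      0,      0,
            0,      0,      0,      0,      0,      0,      0,      0]), array([-0.05, -0.03, -0.01,  0.01,  0.03,  0.05,  0.07,  0.09,  0.11,
        0.13,  0.15,  0.17,  0.19,  0.21,  0.23,  0.25,  0.27,  0.29,
        0.31,  0.33,  0.35,  0.37,  0.39,  0.41,  0.43,  0.45,  0.47,
        0.49,  0.51,  0.53,  0.55,  0.57,  0.59]))
```

View pics/top0.png

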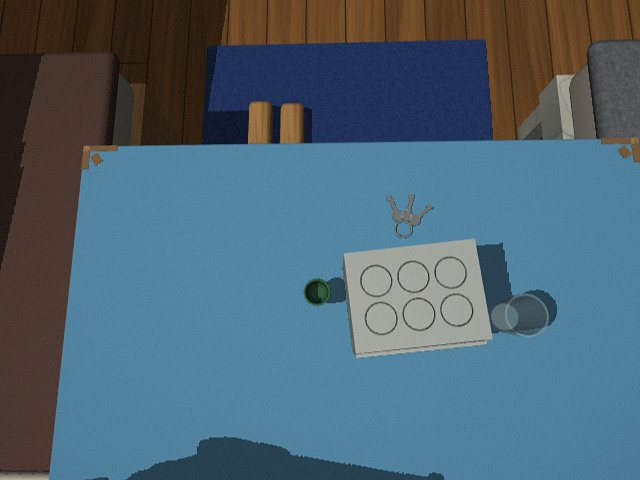

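View pics/sc0.png

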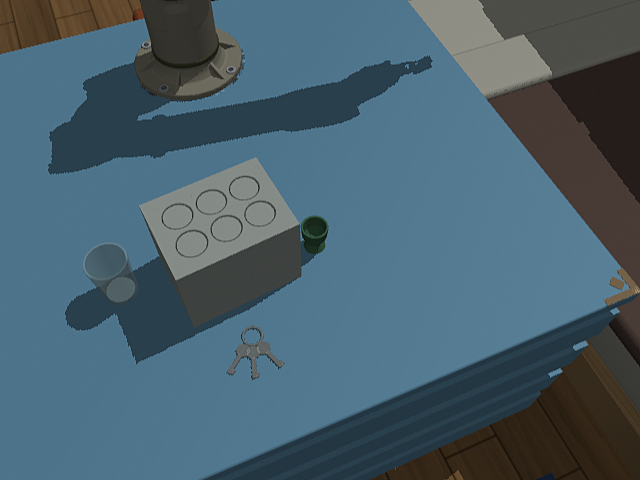

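The top view shows the cabinet top with corners near (344,254), (474,239), (492,340) and (356,355). The wells are at (376,280), (413,276), (450,272), (381,318), (419,314) and (457,310). The egg cup is at (317,292), the tumbler at (527,315) and the keys at (404,228). The scene view shows the same layout, with the door facing the robot.

Run:
```python
from h import *
W=np.load('topw.npy');z=W[...,2]
m=(z>.145)&(z<.175)
r=cv2.minAreaRect(W[m][:,:2].astype(np.float32)*1000);print(r,np.median(z[m]),cv2.boxPoints(r))
for u,v in [(376,280),(413,276),(450,272),(381,318),(419,314),(457,310),(404,228),(317,292),(527,315)]: print(u,v,W[v,u].round(4))
```

```text
((528.7808837890625, -83.62104034423828), (157.53651428222656, 200.7225341796875), 6.232738018035889) 0.15898568388677287 [[ 439.58228     7.595332]
 [ 461.37415  -191.94073 ]
 [ 617.9795   -174.83742 ]
 [ 596.1876     24.698654]]
376 280 [ 0.5541 -0.0243  0.1579]
413 276 [ 0.5599 -0.0797  0.1585]
450 272 [ 0.5658 -0.135   0.1585]
381 318 [ 0.4976 -0.0303  0.1585]
419 314 [ 0.5035 -0.0866  0.1575]
457 310 [ 0.5093 -0.1422  0.159 ]
404 228 [ 0.6703 -0.0936  0.0008]
317 292 [0.5469 0.0705 0.0271]
527 315 [ 0.5057 -0.2943  0.0376]
```

```bash
python3 -m creep '[{"tx":-0.045,"ty":-0.022},{"tx":-0.045,"ty":-0.022},{"tx":-0.045,"ty":-0.022},{"tx":-0.045,"ty":-0.022},{"tx":-0.045,"ty":-0.022},{"tx":-0.045,"ty":-0.022},{"tx":-0.045,"ty":-0.022},{"tx":-0.045,"ty":-0.022},{"tx":-0.0235,"ty":-0.0425},{"tx":-0.0235,"ty":-0.0425},{"tx":-0.0235,"ty":-0.0425},{"tx":-0.0235,"ty":-0.0425},{"tx":-0.0235,"ty":-0.0425},{"tx":-0.0235,"ty":-0.0425},{"tx":-0.0235,"ty":-0.0425},{"tx":-0.0235,"ty":-0.0425},{}, {}]' -1 40
python3 - <<'E'
from h import *
p,d,s=snap('wrist','w0');W=world('wrist',d,s);np.save('w0w.npy',W);print(s)
print(cv2.Rodrigues(np.array(s['orientation'],float))[0].round(3))
E
```

```text
{'time_s': 0.1, 'q': array([-1.39892513,  0.3841613 ,  0.0163583 ,  1.37104653, -0.00627168,
        1.38819479, -0.04648791]), 'dq': array([-1.14730763e-04, -1.24457068e-03,  1.61858123e-03, -3.28203966e-03,
       -5.16479356e-05, -6.63898175e-04,  1.55079239e-03]), 'joint_torque': array([ 3.32765900e-03, -6.29130650e+01,  8.47746078e-01, -3.72771227e+01,
        1.66251225e-02,  1.03505669e-02,  1.35941698e-05]), 'eef_pos': array([0.14524614, 0.60742472, 0.23037538]), 'orientation': array([-3.67762510e-01, -3.11983115e+00,  2.75361616e-03]), 'wrist_force': array([0.00801422, 0.09135769, 0.59989144]), 'ft_torque': array([ 0.02518043, -0.01980339, -0.03824187]), 'grip_force': 0.0, 'gripper_width': 0.0852400878379658}
[[-0.973  0.233 -0.   ]
 [ 0.233  0.973 -0.002]
 [-0.    -0.002 -1.   ]]schema error: expected keys tx, ty, tz, spin
```

View pics/w0.png

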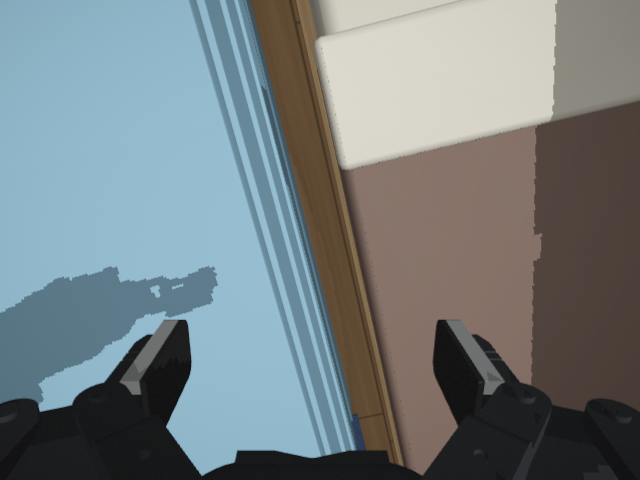

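The call was refused because every row needs all four keys. The arm hasn't moved, and this picture shows only the crate's edge and the open fingers.

```bash
python3 -m creep '[{"tx":-0.045,"ty":-0.022,"tz":0,"spin":0},{"tx":-0.045,"ty":-0.022,"tz":0,"spin":0},{"tx":-0.045,"ty":-0.022,"tz":0,"spin":0},{"tx":-0.045,"ty":-0.022,"tz":0,"spin":0},{"tx":-0.045,"ty":-0.022,"tz":0,"spin":0},{"tx":-0.045,"ty":-0.022,"tz":0,"spin":0},{"tx":-0.045,"ty":-0.022,"tz":0,"spin":0},{"tx":-0.045,"ty":-0.022,"tz":0,"spin":0},{"tx":-0.0235,"ty":-0.0425,"tz":0,"spin":0},{"tx":-0.0235,"ty":-0.0425,"tz":0,"spin":0},{"tx":-0.0235,"ty":-0.0425,"tz":0,"spin":0},{"tx":-0.0235,"ty":-0.0425,"tz":0,"spin":0},{"tx":-0.0235,"ty":-0.0425,"tz":0,"spin":0},{"tx":-0.0235,"ty":-0.0425,"tz":0,"spin":0},{"tx":-0.0235,"ty":-0.0425,"tz":0,"spin":0},{"tx":-0.0235,"ty":-0.0425,"tz":0,"spin":0},{"tx":0,"ty":0,"tz":0,"spin":0},{"tx":0,"ty":0,"tz":0,"spin":0}]' -1 40
python3 - <<'E'
from h import *
p,d,s=snap('wrist','w1');W=world('wrist',d,s);np.save('w1w.npy',W);print(s['time_s'],s['eef_pos'],s['wrist_force'],s['gripper_width'])
print(cv2.Rodrigues(np.array(s['orientation'],float))[0].round(3))
E
```

```text
time_s: 2.4
eef_pos: [0.5581, -0.021, 0.231]
orientation: [-0.368, -3.119, -0.0]
wrist_force: [-0.6, 0.5, -0.2]
gripper_width: 0.0002
grip_force: 0.0
2.4 [ 0.55811345 -0.02097882  0.23095128] [-0.56615314  0.51937947 -0.18303518] 0.00018582468722278984
[[-0.973  0.233 -0.001]
 [ 0.233  0.973  0.   ]
 [ 0.001  0.    -1.   ]]
```

View pics/w1.png

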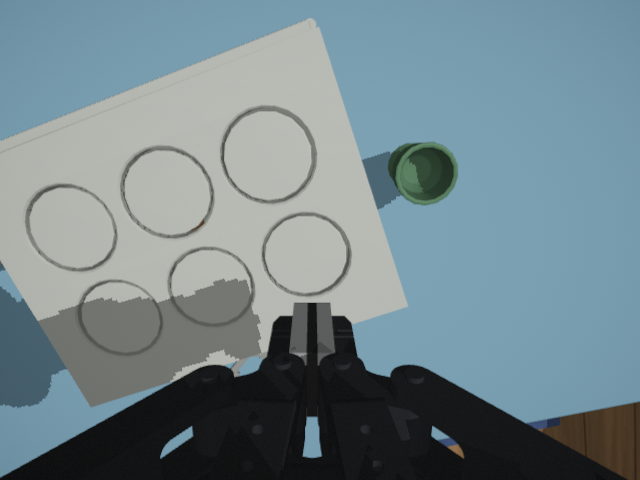

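The wrist view shows all six wells, at about (268,154), (167,192) and (71,227) on the door side and (307,254), (211,286) and (120,317) on the far side. The shut fingers are at (312,310).

Run:
```python
from h import *
W=np.load('w1w.npy')
P=np.array([W[v-2:v+3,u-2:u+3].reshape(-1,3).mean(0) for u,v in [(268,154),(167,192),(71,227),(307,254),(211,286),(120,317)]])
print(P.round(4),P.mean(0), P[:3].mean(0)-P[3:].mean(0))
a=np.radians(6.1);R=np.array([[np.cos(a),-np.sin(a)],[np.sin(a),np.cos(a)]])
cen=np.array([.5317,-.0832])
loc=np.array([[x,y] for x in(-.028,.028) for y in(.056,0,-.056)])
print((loc@R.T+cen).round(4)); print((loc@R.T+P.mean(0)[:2]).round(4))
```

```text
[[ 0.498  -0.0285  0.1585]
 [ 0.5045 -0.0845  0.1582]
 [ 0.5104 -0.1403  0.1582]
 [ 0.5542 -0.022   0.1588]
 [ 0.56   -0.0782  0.1586]
 [ 0.5662 -0.1343  0.1585]] [ 0.53221306 -0.08129584  0.15847396] [-0.05582848 -0.00628976 -0.00028371]
[[ 0.4979 -0.0305]
 [ 0.5039 -0.0862]
 [ 0.5098 -0.1419]
 [ 0.5536 -0.0245]
 [ 0.5595 -0.0802]
 [ 0.5655 -0.1359]]
[[ 0.4984 -0.0286]
 [ 0.5044 -0.0843]
 [ 0.5103 -0.14  ]
 [ 0.5541 -0.0226]
 [ 0.5601 -0.0783]
 [ 0.566  -0.134 ]]
```

```bash
python3 -m creep '[{"tx":0.003,"ty":-0.003,"tz":0.02,"spin":0},{"tx":0,"ty":0,"tz":0.025,"spin":0},{"tx":0,"ty":0,"tz":0.02,"spin":0},{"tx":0,"ty":0,"tz":0.005,"spin":0},{"tx":0,"ty":0,"tz":0,"spin":0},{"tx":0,"ty":0,"tz":0,"spin":0}]'; python3 -m creep '[{"tx":0,"ty":0,"tz":0.0015,"spin":0},{"tx":0,"ty":0,"tz":0.001,"spin":0},{"tx":0,"ty":0,"tz":0.001,"spin":0},{"tx":0,"ty":0,"tz":0,"spin":0}]'
```

```text
time_s: 3.2
eef_pos: [0.5553, -0.0234, 0.1623]
orientation: [0.367, 3.119, 0.001]
wrist_force: [0.6, -0.9, -0.4]
gripper_width: -0.0001
grip_force: 0.0
time_s: 3.7
eef_pos: [0.5548, -0.0237, 0.1587]
orientation: [0.368, 3.119, 0.001]
wrist_force: [-3.1, 0.8, 6.7]
gripper_width: 0.0003
grip_force: 3.4
```

Well F1 holds 6.7 N at 158.7 mm, so it's rigid. On to the next.

```bash
python3 -m creep '[{"tx":0,"ty":0,"tz":-0.012,"spin":0},{"tx":-0.009,"ty":-0.0265,"tz":0,"spin":0},{"tx":-0.009,"ty":-0.0265,"tz":0,"spin":0},{"tx":0,"ty":0,"tz":0,"spin":0},{"tx":0,"ty":0,"tz":0.008,"spin":0},{"tx":0,"ty":0,"tz":0.002,"spin":0},{"tx":0,"ty":0,"tz":0.001,"spin":0},{"tx":0,"ty":0,"tz":0.001,"spin":0},{"tx":0,"ty":0,"tz":0,"spin":0},{"tx":0,"ty":0,"tz":0,"spin":0}]'
```

```text
time_s: 4.95
eef_pos: [0.5597, -0.0782, 0.1587]
orientation: [-0.366, -3.12, -0.002]
wrist_force: [-5.3, 3.3, 8.0]
gripper_width: -0.0005
grip_force: 4.4
```

F2 is rigid too, with 8.0 N at the same height.

```bash
python3 -m creep '[{"tx":0,"ty":0,"tz":-0.012,"spin":0},{"tx":-0.0095,"ty":-0.027,"tz":0,"spin":0},{"tx":-0.0095,"ty":-0.027,"tz":0,"spin":0},{"tx":0,"ty":0,"tz":0,"spin":0},{"tx":0,"ty":0,"tz":0.008,"spin":0},{"tx":0,"ty":0,"tz":0.002,"spin":0},{"tx":0,"ty":0,"tz":0.001,"spin":0},{"tx":0,"ty":0,"tz":0.001,"spin":0},{"tx":0,"ty":0,"tz":0,"spin":0},{"tx":0,"ty":0,"tz":0,"spin":0}]'
```

```text
time_s: 6.2
eef_pos: [0.5659, -0.1363, 0.1579]
orientation: [0.368, 3.12, 0.0]
wrist_force: [-0.2, 0.0, 1.1]
gripper_width: 0.0002
grip_force: 0.3
```

F3 is lower with only 1.1 N, so it may be the one that gives. Pressing further.

```bash
python3 -m creep '[{"tx":0,"ty":0,"tz":0.001,"spin":0},{"tx":0,"ty":0,"tz":0.001,"spin":0},{"tx":0,"ty":0,"tz":0,"spin":0},{"tx":0,"ty":0,"tz":0,"spin":0}]'
```

```text
time_s: 6.7
eef_pos: [0.5659, -0.1364, 0.1559]
orientation: [0.368, 3.12, -0.0]
wrist_force: [0.4, 0.3, 1.8]
gripper_width: -0.0001
grip_force: 0.9
```

It gives: the fingers are at 155.9 mm with only 1.8 N. Pressing on to near its stop.

```bash
python3 -m creep '[{"tx":0,"ty":0,"tz":0.001,"spin":0},{"tx":0,"ty":0,"tz":0.001,"spin":0},{"tx":0,"ty":0,"tz":0.001,"spin":0},{"tx":0,"ty":0,"tz":0,"spin":0},{"tx":0,"ty":0,"tz":0,"spin":0}]'
```

```text
time_s: 7.32
eef_pos: [0.5659, -0.1364, 0.1529]
orientation: [0.368, 3.12, -0.0]
wrist_force: [-0.6, 0.0, 3.9]
gripper_width: -0.0001
grip_force: 1.8
```

The force is near the stop value, so the door should be freed. Lifting and waiting 2 s.

```bash
python3 -m creep '[{"tx":0,"ty":0,"tz":0,"spin":0},{"tx":0,"ty":0,"tz":0,"spin":0},{"tx":0,"ty":0,"tz":-0.02,"spin":0},{"tx":0,"ty":0,"tz":-0.03,"spin":0},{"tx":0,"ty":0,"tz":-0.03,"spin":0},{"tx":0,"ty":0,"tz":-0.03,"spin":0},{"tx":0,"ty":0,"tz":0,"spin":0},{"tx":0,"ty":0,"tz":0,"spin":0},{"tx":0,"ty":0,"tz":0,"spin":0},{"tx":0,"ty":0,"tz":0,"spin":0},{"tx":0,"ty":0,"tz":0,"spin":0},{"tx":0,"ty":0,"tz":0,"spin":0},{"tx":0,"ty":0,"tz":0,"spin":0},{"tx":0,"ty":0,"tz":0,"spin":0},{"tx":0,"ty":0,"tz":0,"spin":0},{"tx":0,"ty":0,"tz":0,"spin":0},{"tx":0,"ty":0,"tz":0,"spin":0},{"tx":0,"ty":0,"tz":0,"spin":0},{"tx":0,"ty":0,"tz":0,"spin":0},{"tx":0,"ty":0,"tz":0,"spin":0}]'
python3 -c "
from h import *
snap('wrist','w2')"
```

```text
time_s: 9.82
eef_pos: [0.5658, -0.1363, 0.2628]
orientation: [-0.368, -3.12, 0.0]
wrist_force: [-0.5, -0.6, 0.3]
gripper_width: 0.0002
grip_force: 0.0
```

View pics/w2.png

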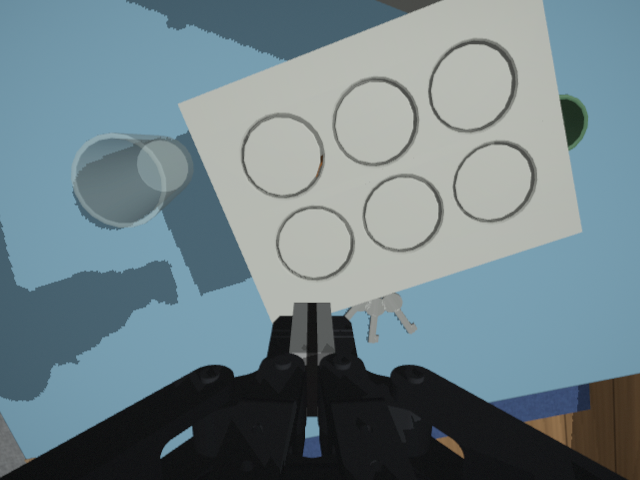

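The wrist view shows the top and the loose things undisturbed, and the door strip is gone from the edge near (250,75). I'll confirm the door with the top camera.

```bash
python3 -c "
from h import *
p,d,s=snap('top','top1');cv2.imwrite('pics/top1c.png',cv2.resize(p[200:440,280:600,::-1],(640,480)))"
```

```text
(no output)
```

View pics/top1c.png

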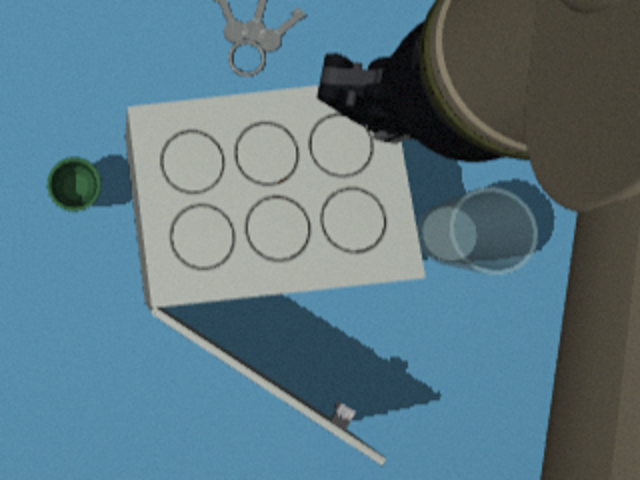

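The door stands ajar at about 0.7 rad, running from (155,310) to (383,462) in the crop. The egg cup, tumbler and keys are where they were, and the hand is clear.

```bash
python3 -c "
from cell import *
print(finish_job())"
```

```text
the job is handed in; nothing more can be done
None
```

I pressed the disc that gives (x = +28, y = -56 mm on the panel) almost to its stop, and the door sprang ajar to about 0.7 rad; the hand is clear, the tumbler, egg cup and keys look unmoved, and the job is handed in (no verdict was returned).

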